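Set the slicer and load the frozen block

ROBOT

A 6-joint arm with a two-finger parallel gripper is mounted at the origin on the work surface. World frame = base frame: x ahead of the robot, y to its left, z up, the work surface at z = 0. Lengths are in m, angles in rad, forces in N, time in s.
With the tool pointing down it reaches from about 0.275 to 0.875 m from the base axis. Payload 12.5 kg.
Tool frame: the origin (TCP) lies at the very end of the fingers, on their centre line; the grasp point (between the pads) lies 19 mm behind it; x points along the fingers, y is the direction in which the jaws open and shut, and the axes are right-handed (so a half turn about x gives the same grasp; the last joint's range is limited). The gripper opens to 85 mm and grips with 20 to 120 N. Pads are 22 mm wide; open, the fingers measure 114 mm over their backs; the gripper's body (76 mm by 85 mm) begins 54 mm behind the grasp point. The pads swing forward as they close: fully open they stand 13 mm farther back than shut.
Start: joints at [-1.219, 0.351, 1.652, -0, 1.139, -0.085], TCP at [0.233, -0.498, 0.231] pointing down, gripper open.
Joint ranges: [-2.75, 2.75], [-0.79, 2.1], [0.01, 2.65], [-1.57, 4.71], [0.07, 3.14], [-2.87, 2.87]. Speed limits (rad/s): [2.22, 2.22, 2.79, 3.14, 3.14, 3.14].

INTERFACE

Orientations are given as a 3x3 rotation matrix whose columns are the frame's x, y, z axes.
In Python, from bench import manip gives the robot as it stands. Calls block until the motion is done:
- manip.move_ptp(position, orientation): joint-space move of the TCP to a pose.
- manip.move_l(position, attitude=None, max_speed=0.15): straight line of the TCP; attitude=None keeps the orientation; max_speed is the mean speed in m/s.
- manip.move_j(angles): joint-space move.
- manip.set_gripper(opening, effort=None): opening from 0.0 (shut) to 1.0 (fully open); effort is the grip in N (None keeps the last); returns when the fingers have stopped.
- manip.dwell(seconds).
- manip.inverse_kinematics(position, orientation): joint angles nearest the present ones, or None.
- manip.grab_frame(name): name is "scene" or "side" or "wrist"; returns (picture, depth): 480x640x3 uint8, red, green, blue; 480x640 float32, m along the optical axis (not along the pixel's ray), 0 where there is no reading.
- manip.get_calibration(name): a dict with "camera_matrix" (3x3 intrinsics, pixels), "R" (3x3) and "t" (3): a world point X has camera coordinates R X + t. Camera axes: x right, y down, z forward; pixel columns grow to the right and rows downward; lengths in m; the calibration is good to about 2 mm. A picture is of the moment at which its call begins: read the wrist's pose just before it. get_calibration takes no time and is no camera call; for the wrist camera it gives the pose at the moment of the call.
A pose or a line that the arm cannot do raises manip.Unreachable and nothing moves.
- manip.sign_off(): hands the job in, once; it reports no verdict.
Trained networks look in the newest picture that a camera, given by its name, has taken for a name from the list of things; names that differ only in an ending like _2 or _b are one class to them, and where a whole thing is asked for, a point or a joint stands for the part that bears it (a point fixed in the world has none). Each returns a list of dicts, best first, with "confidence" (0 to 1); they miss things now and then, are a little off and sometimes report something else, mostly with a low value. They report only what shows in the picture. A call takes as long as a camera call.
- manip.look_for(camera, name): "at" ([x, y, z] in m, in world coordinates, good to about 4 mm: the middle of the surface that is visible of it).
Readings, each from a call of its own:
- manip.current_time(): time.
- manip.current_qpos(): joint angles.
- manip.current_joint_vel(): joint speeds.
- manip.current_joint_torque(): joint torques, N m.
- manip.current_ee_pos(): TCP position.
- manip.current_tcp_rot(): TCP orientation.
- manip.current_force(): force on the tool from outside, world axes, zero at the start.
- manip.current_ft_torque(): the same for the moment, N m.
- manip.current_grip_width(): opening from 0.0 (shut) to 1.0 (fully open).
Only numpy, scipy, OpenCV 4.12 (cv2) and the standard library are available. Lean on these libraries where they do the work, as an engineer would, in place of code of your own. Each camera call takes 0.05 s, during which the arm holds its last target. There are 200 camera calls.

TASK

Get the slicer ready for the first cut: turn its thickness dial to the blue mark (4 mm), then take the hard-frozen meat block from the white stand and stand it on the slicer's carriage, fat side up, with one small end face flat against the gauge plate and one long side flat against the carriage's end fence. Finish while still holding the block pressed into that corner, with a firm, steady push on both the plate and the fence. Keep off the blade and leave the bowl, the tray and the spray bottle where they are.

Things in the scene. Friction and masses are not known exactly. Their poses are not given: they have to be found in the camera images.
- slicer: Upright meat slicer fixed on the steel table, 460 x 460 x 380 mm. Origin on the table under the corner of gauge plate and fence; x runs along the blade plane, away from the robot's end; y from the carriage through the gauge plate. In this frame the console under the dial spans x -35 to 115, y 45 to 215 mm, top at z 120; the motor stands beyond x = 270, 240 high.
- corner (a point): Corner on the carriage deck where deck, fence face and gauge plane at setting 0 meet, 150 mm above the table; axes as the slicer's. The deck is locked and does not move; it spans x -12 to 200, y -216 to -6 mm from here. A black handle knob hangs at its outer edge (x 30, y -250, top at deck level). Between deck and gauge plate is a gap of 6 mm plus the setting.
- fence: Fixed steel end fence on the robot's end of the deck: 12 mm thick, 40 mm high, 190 mm long along y. Origin on its working face, 60 mm to -y from the corner and 20 mm above the deck; axes as the slicer's. The face looks to the slicer's +x, so the block is pushed to -x against it. Fingers fit over its top.
- gauge: Upright aluminium gauge plate, 205 mm along x (-12 to 193 from the fence face), 10 mm thick, top 130 mm above the deck. Origin on its working face, 30 mm to +x from the fence face and 60 mm above the deck; axes as the slicer's. The face looks to -y: the block is pushed to +y against it. It moves back (+y) 1 mm per click of the dial and stands firm against a 40 N push.
- dial (a joint): Thickness dial with vertical axis, rad, growing clockwise seen from above. 0 = pointer at the broad red mark (0 mm); a detent click every 0.5236 rad (1 mm); the broad blue mark (4 mm) is at 2.0944, the pointer then to the slicer's -x; end of range 4.19. Starts at click 0, 1 or 2, seldom caught between two. Turning takes about 0.1 N m; let go within 0.15 rad of a click it falls into it.
- dial_grip (a point): On the dial's axis at grip height, 29 mm above the console; x is the pointer direction (turns with the dial), z up. The black bar grip is 52 mm long along x, 16 mm wide along y, its top 11 mm above this point; it stands on a round skirt 58 mm in diameter whose top is 21 mm below this point. White pointer line at the bar's +x end.
- blade: Round steel blade, 250 mm in diameter, 3 mm thick, standing in the slicer's x-z plane at y = 0. Origin at the point of its edge nearest to the corner, 210 mm along x from it, 55 mm above the deck; the blade's centre is 125 mm farther along x. Stopped; not to be touched.
- stand: White plastic cutting stand, fixed; top plate 260 mm along its x, 170 mm along its y, top 80 mm above the table. Origin on the table under its centre.
- block: Hard-frozen meat block, dark red with pale streaks, pale fat side on top: 62 mm along its x, 130 mm along its y, 95 mm tall, about 0.8 kg, rigid. Origin at the centre of its underside, z up. Starts upright on the stand. The small end faces (62 x 95 mm) look along its +y and -y; either may go to the gauge plate.
- bowl: Bystander: loose steel bowl, 110 mm in diameter, 50 mm high; origin at the centre of its underside.
- tray: Bystander: loose cream plastic tray, 100 mm along its x, 130 mm along its y, 40 mm high; origin at the centre of its underside.
- spray: Bystander: loose white and blue spray bottle, 66 mm in diameter, 200 mm high; origin at the centre of its underside.

How it is judged:
On the way, in this order (a step that is already met when the one before it is completed fails the run):
1. the thickness dial rests at the blue mark (value of joint dial between 1.9744 and 2.2144 rad and velocity of joint dial between -0.3 and 0.3 rad/s), for 0.2 s.
2. the block is lifted clear of the stand (z of block in the frame of stand above 0.1 m and contact force between the fingers and block above 1 N), for 0.2 s.
At the end, for the whole second after the job is handed in: Dial within 0.12 rad of the blue mark; block upright on the deck (4 mm, 0.05 rad), square to the stops (0.05 rad), end face within 3 mm of the gauge plate, side within 3 mm of the fence, at rest, the robot still pressing it with at least 2 N on the plate and 2 N on the fence (value of joint dial between 1.9744 and 2.2144 rad and y of block in the frame of gauge between -0.068 and -0.06 m and x of block in the frame of fence between 0.026 and 0.034 m and z of block in the frame of corner between -0.004 and 0.004 m and angle between the y axis of block and the y axis of corner, either way round below 0.05 rad and angle between block's own z axis and vertical below 0.05 rad and contact force between block and gauge above 2 N and contact force between block and fence above 2 N and contact force between the fingers and block above 1 N and linear speed of block below 0.02 m/s); the arm keeps its last pose, push and grip.
It fails at once if the blade is touched by robot or block (contact force between any of the arm, the fingers, block and blade above 1 N).
It fails at once if a bystander is moved by more than 30 mm (distance of any of bowl, tray, spray from where it was at the start of the episode above 0.03 m).
It also fails if it takes over 72 s, if anything falls off the work surface, if the arm or the gripper's body presses on something with over 40 N, if the wrist force passes 120 N, or if a joint passes its speed limit or range.

## Working session

There is one attempt and no reset: what is moved stays moved. The work goes in short steps, each a Python script; the robot and the scene stay as the last script left them, time stands still between calls to the robot, and variables do not carry over. Pictures are saved under pics/ and viewed, about 8 in all and at most 12, crops included, and the job is handed in when it is done.

```bash
ls; mkdir -p pics
cat > h.py <<'E'
from bench import manip
import numpy as np, cv2
def snap(cam,fn=None):
    cal=manip.get_calibration(cam); im,d=manip.grab_frame(cam)
    if fn: cv2.imwrite('pics/'+fn,im[:,:,::-1])
    return im,d,cal
def cloud(d,cal):
    K=np.array(cal['camera_matrix']);R=np.array(cal['R']);t=np.array(cal['t'])
    v,u=np.mgrid[:d.shape[0],:d.shape[1]]
    P=np.stack([(u-K[0,2])/K[0,0]*d,(v-K[1,2])/K[1,1]*d,d],-1)
    P=(P-t)@R; P[d<=0]=np.nan
    return P
E
python3 - <<'E'
from h import *
np.set_printoptions(precision=4,suppress=True)
ims=[]
for c in ['scene','side']:
    im,d,cal=snap(c,c+'0.png'); np.savez('pics/'+c+'0.npz',im=im,d=d,P=cloud(d,cal))
    C=-np.array(cal['R']).T@np.array(cal['t']); print(c,C,(d>0).mean())
    for n in ['slicer','dial','block','stand','bowl','tray','spray','gauge','fence','blade']:
        print(n,[(np.round(r['at'],3),round(r['confidence'],2)) for r in manip.look_for(c,n)[:2]])
print(manip.current_time())
E
```

```text
pics
scene [1.1976 0.0033 0.8433] 0.995947265625
slicer [(array([0.803, 0.123, 0.148]), 0.67)]
dial [(array([0.513, 0.228, 0.136]), 0.7)]
block []
stand [(array([ 0.564, -0.352,  0.08 ]), 0.71)]
bowl [(array([ 0.498, -0.01 ,  0.177]), 0.36)]
tray [(array([ 0.309, -0.169,  0.016]), 0.59), (array([0.852, 0.123, 0.226]), 0.59)]
spray [(array([ 0.752, -0.249,  0.121]), 0.9)]
gauge [(array([0.61 , 0.106, 0.223]), 0.86)]
fence [(array([ 0.498, -0.009,  0.175]), 0.84)]
blade [(array([0.853, 0.123, 0.226]), 0.72)]
side [-0.0199  0.9204  0.9314] 0.939052734375
slicer [(array([0.656, 0.192, 0.13 ]), 0.94)]
dial [(array([0.497, 0.235, 0.129]), 0.78)]
block [(array([ 0.516, -0.358,  0.143]), 0.96)]
stand [(array([ 0.445, -0.328,  0.078]), 0.63)]
bowl [(array([0.458, 0.449, 0.026]), 0.67), (array([0.486, 0.001, 0.181]), 0.16)]
tray [(array([ 0.342, -0.155,  0.014]), 0.67)]
spray [(array([ 0.718, -0.242,  0.116]), 0.82)]
gauge [(array([0.577, 0.114, 0.2  ]), 0.56), (array([0.494, 0.239, 0.126]), 0.23)]
fence [(array([0.485, 0.001, 0.181]), 0.9)]
blade [(array([0.78 , 0.119, 0.23 ]), 0.75)]
1.1
```

View pics/scene0.png

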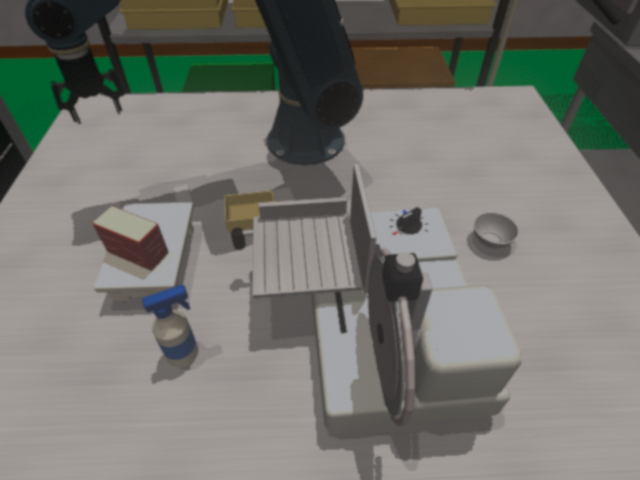

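View pics/side0.png

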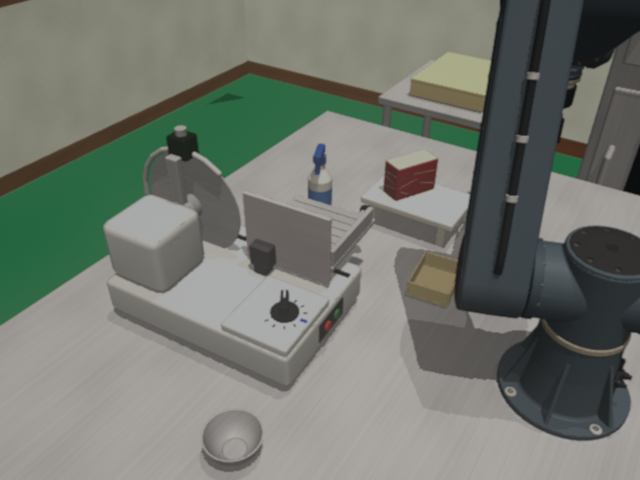

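Scene: block at about (132,238) on the stand, deck at (305,250), gauge plate (362,215), dial (410,222) pointing roughly towards the camera and to the right (red mark at about (395,233)). Bowl, tray and spray lie clear of the work. Now I fit the poses from depth.

Run:
```python
from h import *
np.set_printoptions(precision=4,suppress=True)
def rect(q):
    r=cv2.minAreaRect((q*1000).astype(np.float32)); return np.round(r[0],1),np.round(r[1],1),round(r[2],2),len(q)
for c in ['scene','side']:
    P=np.load(f'pics/{c}0.npz')['P'].reshape(-1,3); P=P[~np.isnan(P).any(1)]
    def box(x0,x1,y0,y1,z0,z1):
        m=(P>[x0,y0,z0]).all(1)&(P<[x1,y1,z1]).all(1); return P[m]
    q=box(.35,.65,-.5,-.2,.168,.185); print(c,'block top',rect(q[:,:2]),np.median(q[:,2]))
    q=box(.35,.75,-.5,-.2,.074,.086); print('stand',rect(q[:,:2]),np.median(q[:,2]))
    q=box(.4,.72,-.15,.2,.144,.156); print('deck',rect(q[:,:2]),np.median(q[:,2]))
    q=box(.4,.6,-.15,.15,.183,.197); print('fence top',rect(q[:,:2]),np.median(q[:,2]))
    q=box(.4,.73,.05,.15,.20,.277); 
    l=cv2.fitLine((q[:,:2]).astype(np.float32),cv2.DIST_HUBER,0,.001,.001).ravel(); print('gauge face line',l,np.degrees(np.arctan(l[1]/l[0])),len(q), q[:,0].min(),q[:,0].max())
    q=box(.4,.75,.05,.15,.274,.288); print('gauge top',rect(q[:,:2]),len(q))
    q=box(.4,.65,.12,.35,.114,.126); print('console top',rect(q[:,:2]),np.median(q[:,2]))
    q=box(.45,.58,.17,.30,.150,.172); print('dial bar',rect(q[:,:2]),np.median(q[:,2]))
```

```text
scene block top (array([ 529.9, -381.4]), array([129.9,  62.4]), 62.69, 1364) 0.17479128286384202
stand (array([ 561. , -360.2]), array([411.4, 203.1]), 8.81, 4071) 0.07957293522341857
deck (array([605.9, -18. ]), array([235.6, 256.7]), 3.18, 8197) 0.1495486084951976
fence top (array([505.4,  20.1]), array([230.5,  98.7]), 65.19, 546) 0.18872437989955965
gauge face line [0.9981 0.0622 0.625  0.1054] 3.568778 917 0.4794136406058367 0.7298627053205464
gauge top (array([614.8, 109.5]), array([270. ,  10.6]), 3.41, 464) 464
console top (array([522.8, 230.3]), array([151.6, 167.1]), 2.68, 2886) 0.11943351072190292
dial bar (array([503.8, 227. ]), array([16.5, 51.9]), 33.25, 162) 0.15851581700574707
side block top (array([ 525.7, -378.2]), array([131.2,  64.9]), 62.6, 674) 0.17623476765864407
stand (array([ 561.4, -345.8]), array([404.9, 184.4]), 8.27, 2601) 0.0811521644395476
deck (array([603.8,   1.3]), array([243.2, 294.8]), 2.94, 1721) 0.15124646756228077
fence top (array([543.9,   8. ]), array([124.8, 217.2]), 3.86, 678) 0.19051963496305435
gauge face line [0.9985 0.0547 0.6238 0.1152] 3.1369758 3003 0.4758373777597509 0.7299923060491542
gauge top (array([612.9, 112.2]), array([274.2,  15.1]), 2.97, 581) 581
console top (array([545.1, 218.8]), array([198.3, 203.3]), 3.52, 4084) 0.12103664644294244
dial bar (array([501.2, 230.9]), array([15.4, 54.8]), 35.21, 183) 0.16057627538474886
```

```bash
cat >> h.py <<'E'
def down(phi):
    c,s=np.cos(phi),np.sin(phi); return np.array([[0,c,s],[0,s,-c],[-1,0,0]])
E
python3 - <<'E'
from h import *
np.set_printoptions(precision=4,suppress=True)
yaw=np.radians(3.2); R=np.array([[np.cos(yaw),-np.sin(yaw)],[np.sin(yaw),np.cos(yaw)]])
for c in ['scene','side']:
    P=np.load(f'pics/{c}0.npz')['P'].reshape(-1,3); P=P[~np.isnan(P).any(1)].copy()
    P[:,:2]=P[:,:2]@R   # slicer-aligned coordinates
    def box(x0,x1,y0,y1,z0,z1):
        m=(P>[x0,y0,z0]).all(1)&(P<[x1,y1,z1]).all(1); return P[m]
    pc=lambda q,i:np.round(np.percentile(q[:,i],[1,5,50,95,99])*1000,1)
    q=box(.4,.6,-.11,.06,.186,.196); print(c,'fence top x (-12..0)',pc(q,0),len(q))
    q=box(.49,.6,-.05,.06,.158,.183); print('fence face x',pc(q,0),len(q))
    q=box(.55,.66,.03,.12,.18,.275); print('gauge faces y',pc(q,1),len(q))
    q=box(.55,.66,.03,.12,.277,.285); print('gauge top y',pc(q,1),len(q))
    q=box(.53,.66,-.17,.06,.147,.153); print('deck y (-216..-6)',pc(q,1),len(q))
    q=box(.4,.8,-.1,.03,.147,.153); print('deck x (-12..200)',pc(q,0),len(q))
    q=box(.4,.7,.1,.35,.115,.125); print('console x (-35..115)',pc(q,0),'y(45..215)',pc(q,1))
    P[:,:2]=P[:,:2]@R.T
    q=P[(np.hypot(P[:,0]-.5025,P[:,1]-.229)<.09)&(P[:,2]>.165)]; print('near dial high',len(q), q[:3])
for phi in [33.25,213.25]:
  for name,p,a in [('dial0',[.5025,.229,.3],phi),('dial0low',[.5025,.229,.134],phi),('dial120',[.5025,.229,.134],phi-120)]:
    for k in (-360,0,):
      j=manip.inverse_kinematics(p,down(np.radians(a+k)));print(phi,name,j)
for p,a in [([.528,-.38,.13],-27.3),([.528,-.38,.13],152.7),([.54,.05,.2],3.2),([.54,.05,.2],183.2)]:
    print(a,manip.inverse_kinematics(p,down(np.radians(a))))
E
```

```text
scene fence top x (-12..0) [484.  485.6 492.4 496.8 497.9] 361
fence face x [492.5 493.3 495.5 497.4 498.4] 425
gauge faces y [69.3 69.5 70.1 70.6 70.7] 465
gauge top y [69.9 70.5 74.8 79.2 79.7] 217
deck y (-216..-6) [-143.8 -135.4  -43.7   49.6   58. ] 4727
deck x (-12..200) [495.4 504.3 606.6 689.3 695.5] 4754
console x (-35..115) [463.8 471.1 547.1 602.6 608.2] y(45..215) [122.  128.8 207.7 275.4 281.2]
near dial high 0 []
side fence top x (-12..0) [481.6 482.2 486.7 493.5 495.2] 309
fence face x [490.8 490.8 490.8 490.8 490.8] 1
gauge faces y [77.  77.9 80.8 83.5 84.8] 1684
gauge top y [70.7 71.8 79.  82.8 84.4] 215
deck y (-216..-6) [-146.3 -142.3 -112.1  -55.3  -37. ] 643
deck x (-12..200) [482.  483.1 532.6 593.2 675.1] 344
console x (-35..115) [459.3 463.  533.6 600.5 620.4] y(45..215) [112.6 125.8 220.4 282.4 285.9]
near dial high 0 []
33.25 dial0 [ 0.3433  0.2932  1.5581 -0.      1.2903 -0.237 ]
33.25 dial0 [ 0.3433  0.2932  1.5581 -0.      1.2903 -0.237 ]
33.25 dial0low [ 0.3433  0.4745  1.7337 -0.      0.9334 -0.237 ]
33.25 dial0low [ 0.3433  0.4745  1.7337 -0.      0.9334 -0.237 ]
33.25 dial120 [ 0.3433  0.4745  1.7337 -0.      0.9334  1.8574]
33.25 dial120 [ 0.3433  0.4745  1.7337 -0.      0.9334  1.8574]
213.25 dial0 None
213.25 dial0 None
213.25 dial0low None
213.25 dial0low None
213.25 dial120 [ 0.3433  0.4745  1.7337 -0.      0.9334 -1.2842]
213.25 dial120 [ 0.3433  0.4745  1.7337 -0.      0.9334 -1.2842]
-27.3 [-0.6954  0.639   1.4576 -0.      1.045  -0.2189]
152.7 None
3.2 [ 0.0065  0.3719  1.7048 -0.      1.0648 -0.0494]
183.2 None
```

Slicer yaw ≈ 3.2°, corner ≈ (0.491, 0.099), and the sizes match. The dial bar lies at −60° in the slicer frame, which is click 0, so it needs 120° clockwise. Going above the dial.

Run:
```python
from h import *
np.set_printoptions(precision=4,suppress=True)
p=manip.current_ee_pos(); manip.move_l([p[0],p[1],.42],max_speed=.3)
manip.move_ptp([.5025,.229,.42],down(np.radians(33.25)))
manip.move_l([.5025,.229,.27],max_speed=.2)
im,d,cal=snap('wrist','w1.png')
P=cloud(d,cal).reshape(-1,3)
q=P[(np.hypot(P[:,0]-.5025,P[:,1]-.229)<.05)&(P[:,2]>.15)&(P[:,2]<.17)]
print(len(q),np.median(q[:,2])); r=cv2.minAreaRect((q[:,:2]*1000).astype(np.float32)); print(r)
print(manip.current_time(),manip.current_ee_pos(),manip.current_force())
```

```text
1513 0.1595641994961682
((499.85791015625, 229.79710388183594), (15.853083610534668, 51.612667083740234), 33.437252044677734)
5.5583 [0.5031 0.2291 0.2714] [-0.0899 -1.0782  0.0917]
```

View pics/w1.png

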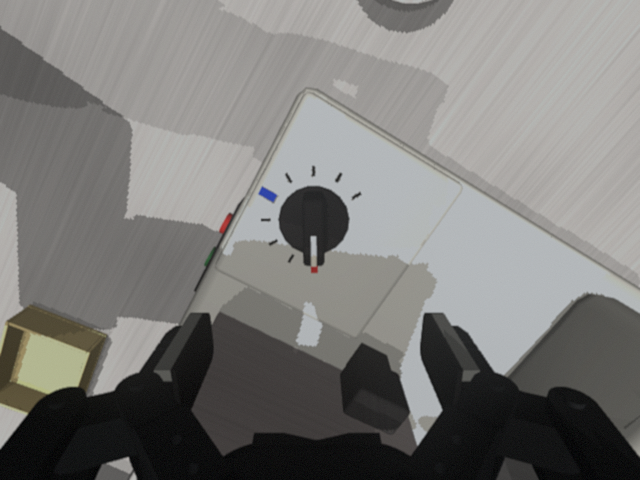

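The wrist view shows the pointer at the red mark (314,268) and the blue mark at (267,194), four ticks clockwise. The dial is centred at (0.4999, 0.2298). Now grip it and turn.

Run:
```python
from h import *
np.set_printoptions(precision=4,suppress=True)
c=[.5000,.2298]; R=down(np.radians(33.35))
manip.move_l([*c,.20],R,max_speed=.2); manip.move_l([*c,.135],max_speed=.08)
print('down',manip.current_force(),manip.current_ee_pos())
manip.set_gripper(0.0,30); print('w',manip.current_grip_width(),manip.current_force())
j=np.array(manip.current_qpos()); print(j)
for k in range(1,5):
    a=j.copy(); a[5]+=k*np.pi/6; manip.move_j(list(a))
manip.dwell(.2)
print(manip.current_qpos()[5]-j[5],manip.current_ft_torque(),manip.current_force())
manip.set_gripper(0.6); print(manip.current_grip_width())
manip.move_l([*c,.27],max_speed=.2)
im,d,cal=snap('wrist','w2.png')
P=cloud(d,cal).reshape(-1,3)
q=P[(np.hypot(P[:,0]-.5,P[:,1]-.23)<.05)&(P[:,2]>.15)&(P[:,2]<.17)]
print(len(q),cv2.minAreaRect((q[:,:2]*1000).astype(np.float32)))
print(manip.current_time())
```

```text
down [ 0.747   0.2828 -0.5394] [0.5003 0.2299 0.1355]
w 0.18045092751672193 [-1.1841 -1.2561  2.3792]
[ 0.3462  0.4699  1.7381  0.      0.9335 -0.2359]
2.094526911660259 [-1.8659 -1.8905  0.0904] [ 12.2474 -11.5037   1.261 ]
0.597684102579683
1534 ((501.15313720703125, 229.04222106933594), (51.35559844970703, 15.86875057220459), 2.99894118309021)
11.425
```

View pics/w2.png

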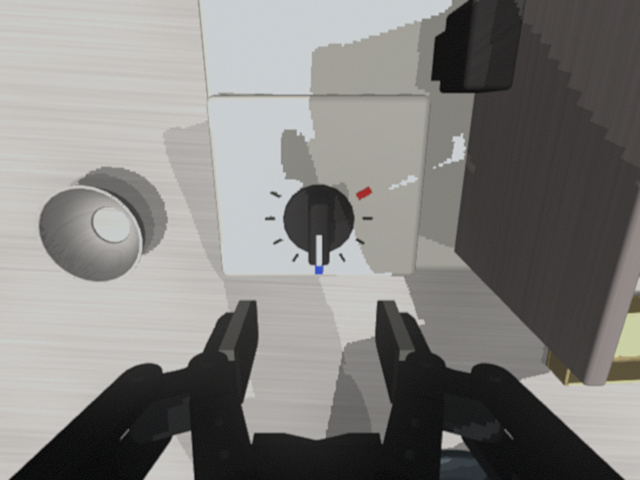

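The pointer is on the blue mark (319,268), with the bar at 3.0° (slicer −x). Next, the block: one close look from above, then grasp and lift.

Run:
```python
from h import *
np.set_printoptions(precision=4,suppress=True)
manip.move_l([.5,.229,.42],max_speed=.3)
manip.set_gripper(1.0)
manip.move_ptp([.528,-.380,.42],down(np.radians(-27.35)))
manip.move_l([.528,-.380,.33],max_speed=.2)
im,d,cal=snap('wrist','w3.png')
P=cloud(d,cal).reshape(-1,3); P=P[~np.isnan(P).any(1)]
q=P[(np.hypot(P[:,0]-.528,P[:,1]+.38)<.11)&(P[:,2]>.168)&(P[:,2]<.182)]
print(len(q),np.median(q[:,2]),cv2.minAreaRect((q[:,:2]*1000).astype(np.float32)))
print(manip.current_time(),manip.current_force())
```

```text
10560 0.1751525910717321 ((526.0789794921875, -380.85247802734375), (129.53282165527344, 62.12741470336914), 62.298038482666016)
15.35 [-0.2473  0.6689 -0.0562]
```

View pics/w3.png

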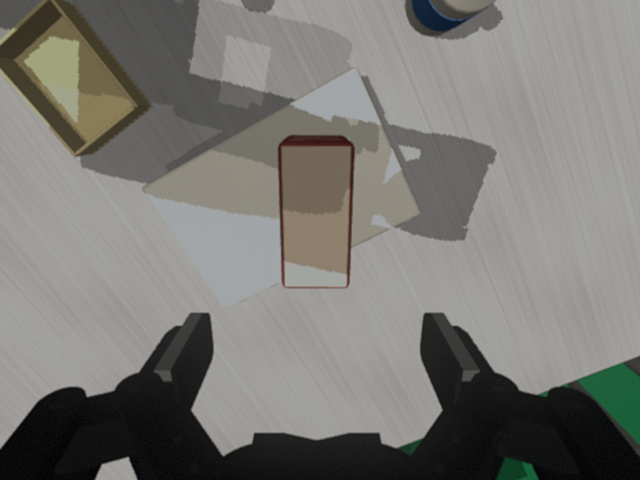

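Run:
```python
from h import *
np.set_printoptions(precision=4,suppress=True)
c=[.5262,-.3810]; R=down(np.radians(-27.6))
manip.move_l([*c,.22],R,max_speed=.2); manip.move_l([*c,.127],max_speed=.1)
print('down',manip.current_force())
manip.set_gripper(0.0,90); print('w',manip.current_grip_width(),manip.current_force())
manip.move_l([*c,.20],max_speed=.1); manip.dwell(.3)
print(manip.current_grip_width(),manip.current_force(),manip.current_ee_pos())
manip.move_l([*c,.40],max_speed=.3)
manip.move_ptp([.545,.025,.40],down(np.radians(3.1)))
print(manip.current_time(),manip.current_force(),manip.current_grip_width())
im,d,cal=snap('scene','s4.png')
```

```text
down [ 0.0063 -0.5894 -0.3444]
w 0.7157980720165842 [ 1.0392 -1.407   6.0866]
0.7179919594134891 [ 0.497  -0.2307 -8.8523] [ 0.5261 -0.3809  0.1996]
20.9833 [  0.7969   0.4553 -10.1867] 0.7162031644457495
```

View pics/s4.png

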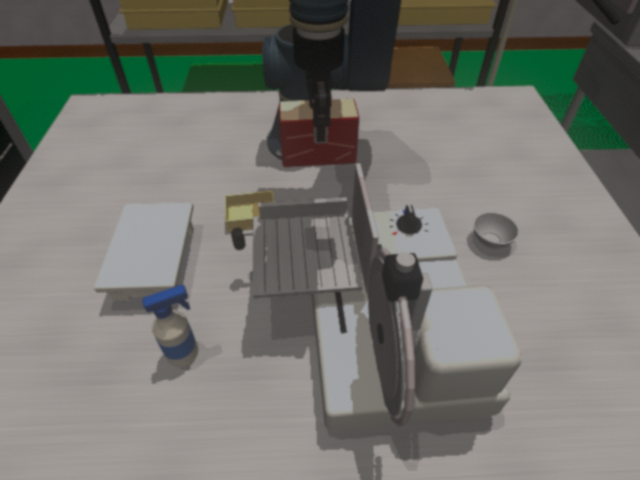

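The block hangs level and square, pads at mid-length, and the stand is empty. Lower it by force, then push into the corner.

```bash
cat >> h.py <<'E'
yaw=np.radians(3.15); ex=np.array([np.cos(yaw),np.sin(yaw),0]); ey=np.array([-np.sin(yaw),np.cos(yaw),0]); ez=np.array([0,0,1.])
def F():
    f=np.mean([manip.current_force() for _ in range(4)],0); return np.array([f@ex,f@ey,f@ez])
def push(p,dirn,f0,axis,lim,step=.001,n=30):
    for k in range(n):
        p=p+dirn*step; manip.move_l(list(p),max_speed=.03); manip.dwell(.03); f=F()
        if abs(f[axis]-f0[axis])>lim: break
    print('axis',axis,'steps',k+1,p,'dF',f-f0); return p
E
python3 - <<'E'
from h import *
np.set_printoptions(precision=4,suppress=True)
p=np.array([.545,.025,.209])
manip.move_l([.545,.025,.27],down(yaw),max_speed=.2); manip.move_l(list(p),max_speed=.08); manip.dwell(.2)
f0=F(); print('free',f0)
p=push(p,-ez,f0,2,3)
fz=F(); p=push(p,-ex,fz,0,6)
p=push(p,ey,F(),1,6)
print(F()-f0,manip.current_ee_pos(),manip.current_grip_width(),manip.current_ft_torque(),manip.current_time())
E
```

```text
free [ 0.1805  0.866  -8.9676]
axis 2 steps 12 [0.545 0.025 0.197] dF [-4.002  -0.3699 16.0286]
axis 0 steps 2 [0.543  0.0249 0.197 ] dF [ 9.256   0.388  -3.2061]
axis 1 steps 2 [0.5429 0.0269 0.197 ] dF [-3.3336 -7.5247  0.8834]
[ 1.9203 -7.5066 13.7059] [0.5444 0.0258 0.1981] 0.7164079954371708 [-0.8778 -0.4308  0.0296] 27.475
```

Too much down-force made friction stop the pushes. Ease off vertically and continue.

Run:
```python
from h import *
np.set_printoptions(precision=4,suppress=True)
f0=np.array([.18,.87,-8.97]); p=np.array([.5440,.0258,.197])
p=push(p,ez,F(),2,8.,step=.0004,n=5)
print('eased',F()-f0)
p=push(p,-ex,np.array([.18,.87,-9]),0,8,n=26)
print(F()-f0)
p=push(p,ey,np.array([.18,.87,-9]),1,8,n=26)
print(F()-f0,p,manip.current_ee_pos(),manip.current_ft_torque(),manip.current_time())
```

```text
axis 2 steps 4 [0.544  0.0258 0.1986] dF [ -0.8988   6.7828 -11.3359]
eased [ 1.022  -0.7278  2.3724]
axis 0 steps 21 [0.523  0.0246 0.1986] dF [ 9.7479 -0.35   -4.7194]
[ 9.7479 -0.35   -4.7494]
axis 1 steps 16 [0.5222 0.0406 0.1986] dF [  7.2071 -13.3399  -0.4546]
[  7.2071 -13.3399  -0.4846] [0.5222 0.0406 0.1986] [0.5236 0.0389 0.1993] [-1.7028 -1.422   0.7141] 39.0917
```

Run:
```python
from h import *
np.set_printoptions(precision=4,suppress=True)
f0=np.array([.18,.87,-8.97]); p=np.array([.5222,.0406,.1986])
p=p-ez*.0006; manip.move_l(list(p),max_speed=.03); manip.dwell(.1); print(F()-f0)
p=p-ex*.0008; manip.move_l(list(p),max_speed=.03)
for _ in range(3): manip.dwell(.4); print(F()-f0)
print(manip.current_ee_pos(),manip.current_grip_width(),manip.current_time())
A=[]
for c in ['scene','side']:
    im,d,cal=snap(c); A.append(im)
    P=cloud(d,cal).reshape(-1,3); P=P[~np.isnan(P).any(1)]
    def box(a,b): return P[(P>a).all(1)&(P<b).all(1)]
    q=box([.48,-.05,.238],[.57,.11,.252]); q=q
    print(c,'top z',np.median(q[:,2]),cv2.minAreaRect((q[:,:2]*1000).astype(np.float32)),len(q))
    q=box([.545,-.02,.20],[.575,.09,.235])
    l=cv2.fitLine(q[:,:2].astype(np.float32),cv2.DIST_HUBER,0,.001,.001).ravel() if len(q)>20 else 0; print('far long side',l,len(q))
    q=box([.45,.17,.15],[.55,.28,.172]); print('dial',cv2.minAreaRect((q[:,:2]*1000).astype(np.float32)))
    for n in ['bowl','tray','spray']: print(n,[np.round(r['at'],3) for r in manip.look_for(c,n)[:1]])
v=np.hstack([cv2.resize(A[0][120:320,180:480],(400,267)),cv2.resize(A[1][150:350,200:500],(400,267))])
cv2.imwrite('pics/f.png',v[:,:,::-1])
```

```text
[  5.0119 -13.2937   4.7285]
[ 10.9987 -13.7283   1.2039]
[  9.7906 -13.7601   0.5965]
[ 10.413  -12.935    1.8044]
[0.5236 0.0389 0.1992] 0.7170032083594348 40.8917
scene top z 0.2458787091869862 ((529.1712036132812, 38.51123046875), (84.00070190429688, 130.3969268798828), 3.5518391132354736) 1111
far long side [ 0.0599 -0.9982  0.5561  0.0416] 628
dial ((503.5946350097656, 227.44839477539062), (53.35798263549805, 16.360946655273438), 1.9099104404449463)
bowl [array([0.429, 0.471, 0.034])]
tray [array([ 0.31 , -0.168,  0.016])]
spray [array([ 0.751, -0.25 ,  0.122])]
side top z 0.24782941971402972 ((504.88409423828125, 49.552467346191406), (90.7901382446289, 116.6815414428711), 47.39286804199219) 434
far long side 0 0
dial ((500.5704650878906, 230.0816192626953), (54.03477478027344, 18.704286575317383), 0.8250754475593567)
bowl [array([0.458, 0.447, 0.026])]
tray [array([ 0.339, -0.16 ,  0.016])]
spray [array([ 0.746, -0.233,  0.08 ])]
```

View pics/f.png

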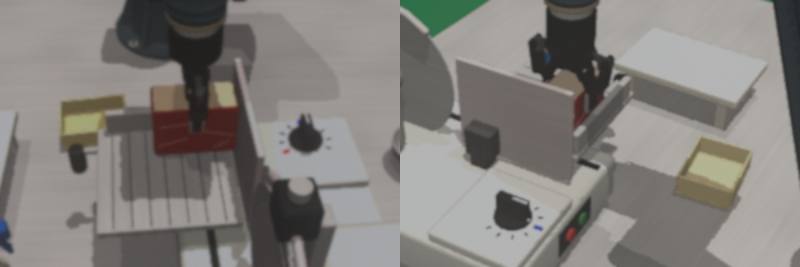

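Run:
```python
from h import *
print(F()-np.array([.18,.87,-8.97])); manip.sign_off()
```

```text
[ 11.02401348 -14.39856873   0.70098106]
the job is handed in; nothing more can be done
```

The job is handed in after about 41 s of robot time. The thickness dial is turned to the blue mark. The block stands fat side up in the corner of the carriage, and the gripper is still holding and pressing it there.

**Last checks**
- **Push:** about 11 N on the fence and 14 N on the gauge plate, steady. The net vertical load is about 1 N.
- **Block:** it is square to the stops within about 0.3° and its top is at 0.246 m, where 0.245 m is expected on the deck. The gripper's position matches the measured corner to about 2 mm.
- **Dial:** the close wrist view right after turning showed the pointer on the blue mark.
- **Bystanders and blade:** the bowl, tray and spray bottle were found where they started, and no motion went near the blade.

**What disagreed or went wrong**
- **First push:** I pressed down too hard (16 N on the deck), so friction stopped the block short. I eased off and pushed again.
- **Dial angle:** the distant cameras later read the bar 1–2° off the wrist reading, still well inside the tolerance.
- **Spray bottle:** the side camera placed it about 30 mm from its first reading, with a height that shows it saw only part of the bottle. The scene camera found it unmoved.

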